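# Find the tired clip by pulling its test card and reject it

### The job

One of the three spring clips in the rack has a tired spring. Find it by pulling on the clips' test cards, level and towards the robot, building up to about 10 N and never harder than 15 N: a good clip holds its card still, the tired one lets it slide. Draw the tired clip's card right out of its jaws and leave it lying flat on the rack's deck, then put that empty clip in the reject tray; the two good clips stay in their seats with their cards still in, and nothing else is disturbed.

Things in the scene. Friction and masses are not known exactly. Their poses are not given: they have to be found in the camera images.
- rack: Fixed test rack 240 x 345 mm, origin on the bench under it; own x points from the robot to the clips, y along the row (left), z up. Flat plywood deck, top 13.5 mm above the bench, from x = -150 to +15 mm; behind it three aluminium seats (walls 22 mm above the bench) at y = +115 (a), 0 (b), -115 mm (c) hold the clips, mouths towards -x. Cards pull out level along the rack's -x.
- post_a (a point): Centre (40 mm above the bench) of the upright wooden post, 16 x 16 x 42 mm, on the left (+y) test card, used to pull it; axes as the rack's. The stiff white card, 100 x 46 x 5 mm, lies level from 25 mm before the post to 75 mm behind it (+x), its top 21 mm below this point. Its last 22 mm are in the clip's jaws: it is clear once drawn over 22 mm. Card and post: 50 g.
- grip_a (a point): Centre of the upright grip fin of the left (+y) clip: 22 (x) x 16 (y) mm, reaching 20 mm below and 27 mm above this point, 42 mm above the clip's underside (52 above the bench in its seat). Loose steel clip, about 160 g, 70 mm wide (y), from 32 mm before the fin (mouth, -x) to 12 mm behind, the 70 mm wide spine below the fin. 1 to 2 mm play in the seat; lifts straight up.
- seat_a (a joint): How far the left (+y) seat has given way along the rack's -x on its spring buffer, in m: 0 at rest, 0.25 mm for each newton of pull (4 mm at 16 N). The tired clip's card slides below 8 N of pull; a good clip holds its card beyond 20 N.
- post_b (a point): Centre (40 mm above the bench) of the upright wooden post, 16 x 16 x 42 mm, on the middle test card, used to pull it; axes as the rack's. The stiff white card, 100 x 46 x 5 mm, lies level from 25 mm before the post to 75 mm behind it (+x), its top 21 mm below this point. Its last 22 mm are in the clip's jaws: it is clear once drawn over 22 mm. Card and post: 50 g.
- grip_b (a point): Centre of the upright grip fin of the middle clip: 22 (x) x 16 (y) mm, reaching 20 mm below and 27 mm above this point, 42 mm above the clip's underside (52 above the bench in its seat). Loose steel clip, about 160 g, 70 mm wide (y), from 32 mm before the fin (mouth, -x) to 12 mm behind, the 70 mm wide spine below the fin. 1 to 2 mm play in the seat; lifts straight up.
- seat_b (a joint): How far the middle seat has given way along the rack's -x on its spring buffer, in m: 0 at rest, 0.25 mm for each newton of pull (4 mm at 16 N). The tired clip's card slides below 8 N of pull; a good clip holds its card beyond 20 N.
- post_c (a point): Centre (40 mm above the bench) of the upright wooden post, 16 x 16 x 42 mm, on the right (-y) test card, used to pull it; axes as the rack's. The stiff white card, 100 x 46 x 5 mm, lies level from 25 mm before the post to 75 mm behind it (+x), its top 21 mm below this point. Its last 22 mm are in the clip's jaws: it is clear once drawn over 22 mm. Card and post: 50 g.
- grip_c (a point): Centre of the upright grip fin of the right (-y) clip: 22 (x) x 16 (y) mm, reaching 20 mm below and 27 mm above this point, 42 mm above the clip's underside (52 above the bench in its seat). Loose steel clip, about 160 g, 70 mm wide (y), from 32 mm before the fin (mouth, -x) to 12 mm behind, the 70 mm wide spine below the fin. 1 to 2 mm play in the seat; lifts straight up.
- seat_c (a joint): How far the right (-y) seat has given way along the rack's -x on its spring buffer, in m: 0 at rest, 0.25 mm for each newton of pull (4 mm at 16 N). The tired clip's card slides below 8 N of pull; a good clip holds its card beyond 20 N.
- tray: Fixed grey open reject tray 160 x 160 mm, walls 5 mm thick and 30 mm high, floor 5 mm thick; origin on the bench under its centre. It stands to the left or to the right of the rack.
- foil_roll: Bystander: foil roll standing on end on the bench, 90 mm across its flanges and 90 mm high, origin under its centre; on the other side of the rack from the tray. Leave alone.
- spray: Bystander: brown spray bottle, 56 mm across, 170 mm high, origin under it. Leave alone.
- tape: Bystander: roll of yellow tape lying flat, 90 mm across, 45 mm high, origin under its centre. Leave alone.
- covers: Bystander: stack of three dark red document covers, 100 x 150 x 33 mm, origin under its centre. Leave alone.
There are look-alikes about, which are no part of the job. Leave any turquoise look-alike of the part that bears post_a alone.

How it is judged:
By the outcome, as a careful person would: the job done as asked, in the order asked, and still so for the second after the job is handed in, with the robot touching nothing.
It also fails if it takes over 66 s, if anything falls off the work surface, if the arm or the gripper's body presses on something with over 40 N, if the wrist force passes 120 N, or if a joint passes its speed limit or range.

### The arm

A 6-joint arm with a two-finger parallel gripper is mounted at the origin on the work surface. World frame = base frame: x ahead of the robot, y to its left, z up, the work surface at z = 0. Lengths are in mm, angles in rad, forces in N, time in s.
With the tool pointing down it reaches from about 275 to 750 mm from the base axis. Payload 10.2 kg.
Tool frame: the origin (TCP) lies midway between the tips of the shut fingers; the grasp point (between the pads) lies 19 mm behind it (ctrl.tcp_to_grasp is the z of the grasp point in the tool frame, in mm); z points along the fingers, y is the direction in which the jaws open and shut (so a half turn about z gives the same grasp; the last joint's range is limited). The gripper opens to 85 mm and grips with 20 to 120 N. Pads are 22 mm wide; open, the fingers measure 114 mm over their backs; the gripper's body (76 mm by 85 mm) begins 54 mm behind the grasp point. The pads swing forward as they close: fully open they stand 13 mm farther back than shut.
Start: joints at [-1.478, 0.313, 1.498, -0, 1.331, -0.223], TCP at [163.04, -499.048, 231.294] pointing down, gripper open.
Joint ranges: [-2.94, 2.94], [-0.97, 2.17], [0.19, 2.56], [-1.23, 4.37], [0.02, 3.11], [-2.88, 2.88]. Speed limits (rad/s): [2.39, 2.39, 3.01, 3.14, 3.14, 3.14].

### API

Orientations are given as a unit quaternion [w, x, y, z].
In Python, from rig import sensors, capture, order, ctrl gives the robot as it stands. The module is installed in compiled form; this text tells all that it offers.
- The arm moves only by the tool play_rows, never from a script. Its argument "deltas" is a list of rows, each a list of 7 numbers: the shift along the world's x, y, z in units of 40 mm (1.0 is 40 mm), then the turn, a rotation vector about the world's x, y, z in units of 6 degrees (1.0 is 6 degrees), then the opening, from -1 (shut) to 1 (fully open). A call has 1 to 8 rows; each row shifts and turns the commanded pose from where the row before left it; what a row does not reach is not made up. A row lasts 1/12 s, in which the tool goes at most 41.7 mm and 7.16 degrees, less where a joint would pass 70% of its speed; a pose out of reach is approached as far as the arm can. A call is refused whole if a number of a shift passes 1 or a number of a turn 1, either way. A call with a gripper value outside its range is refused whole. The fingers move at their own pace and stop on an object; "squeeze" is the grip in N (left out, the last holds). Time passes only in rows, so rows that do not move let the fingers close. It gives the time, the measured TCP pose, the force and the opening at its end, in the units of the state.
- sensors.sense(): the state, without advancing time (a new reading comes with each control period).
- capture(name): name is "scene" or "top" or "wrist"; returns a dict with "pixels" (384x512x3 uint8, red, green, blue), "z_map" (384x512 float32, mm along the optical axis (not along the pixel's ray), 0 where there is no reading), "fx", "fy", "cx", "cy" (pixels), "k1" (the pictures are not rectified: a ray, as slopes to the right and down, at radius r is drawn at 1 + k1 r^2 times it, then the intrinsics apply), "eye" and "rotation" of the camera in the world; the wrist camera has in their place "tool_from_camera" (4x4, takes a point from camera to tool coordinates, whose origin is the TCP and whose axes are the flange's). Camera axes: x right, y down, z forward; pixel columns grow to the right and rows downward; lengths in mm; the calibration is good to about 2 mm. A picture is of the moment at which its call begins: read the wrist's pose just before it.
- order.finish_job(): hands the job in, once; it reports no verdict.
The state is a dict: "time_s": time; "joints": joint angles; "dq": joint speeds; "tau": joint torques, N m; "eef_pos": TCP position; "ee_rot": TCP orientation; "force": force on the tool from outside, world axes, zero at the start; "wrist_torque": the same for the moment, N m; "grip_width": opening from 0.0 (shut) to 1.0 (fully open).
Only numpy, scipy, OpenCV 4.12 (cv2) and the standard library are available. Lean on these libraries where they do the work, as an engineer would, in place of code of your own. Each camera call takes 0.05 s, during which the arm holds its last target. There are 200 camera calls.

## Working session

There is one attempt and no reset: what is moved stays moved. The work goes in short steps, Python scripts to look and compute and a tool call to move; the robot and the scene stay as the last step left them, time stands still between calls to the robot, and variables do not carry over. Pictures are saved under pics/ and viewed, about 8 in all and at most 12, crops included, and the job is handed in when it is done.

Besides the shell and the picture viewer there is one more tool, called after ">>>" as name(argument=value, ...), one argument or row to a line, values as JSON. play_rows: Moves the arm, as the interface text tells. Its arguments: {"type":"object","properties":{"deltas":{"type":"array","items":{"type":"array","items":{"type":"number"}}},"squeeze":{"type":"number"}},"required":["deltas"]}

```bash
mkdir -p pics
cat > h.py <<'E'
import numpy as np, cv2
from rig import sensors, capture, order, ctrl
from scipy.spatial.transform import Rotation as R
def world(c, pose=None):
    h,w=c["z_map"].shape
    u,v=np.meshgrid(np.arange(w),np.arange(h))
    K=np.array([[c["fx"],0,c["cx"]],[0,c["fy"],c["cy"]],[0,0,1.]])
    # rays: iterate inverse of d = p*(1+k1 r^2)
    d=np.stack([(u-c["cx"])/c["fx"],(v-c["cy"])/c["fy"]],-1); p=d.copy()
    for _ in range(15): p=d/(1+c["k1"]*(p**2).sum(-1,keepdims=True))
    P=np.dstack([p,np.ones((h,w))])*c["z_map"][...,None]
    if "eye" in c: return P@np.array(c["rotation"]).T+np.array(c["eye"])
    T=np.array(c["tool_from_camera"]); P=P@T[:3,:3].T+T[:3,3]
    q=pose["ee_rot"]; return P@R.from_quat([q[1],q[2],q[3],q[0]]).as_matrix().T+np.array(pose["eef_pos"])
def save(c,name,s=1.5): cv2.imwrite("pics/"+name,cv2.resize(c["pixels"][...,::-1],None,fx=s,fy=s,interpolation=cv2.INTER_CUBIC))
E
python3 - <<'E'
from h import *
s=sensors.sense(); print({k:np.round(v,3) for k,v in s.items()}, ctrl.tcp_to_grasp)
for n in("top","scene"):
    c=capture(n); save(c,n+"0.png"); np.savez(n+"0.npz",P=world(c),px=c["pixels"]); print(n,c["eye"],c["fx"],c["k1"],np.round(c["rotation"],3))
E
```

```text
{'time_s': np.float64(0.0), 'joints': array([-1.478,  0.313,  1.498, -0.   ,  1.331, -0.223]), 'dq': array([ 0.001,  0.001, -0.002,  0.001, -0.   , -0.   ]), 'tau': array([ 0.0000e+00, -4.1227e+01, -2.5974e+01, -0.0000e+00,  4.0000e-03,
       -0.0000e+00]), 'eef_pos': array([ 163.012, -498.761,  230.734]), 'ee_rot': array([-0.001,  0.988,  0.157,  0.   ]), 'force': array([ 0.502, -0.265, -0.403]), 'wrist_torque': array([-0.045,  0.014, -0.054]), 'grip_width': np.float64(0.998)} -18.700000000000003Traceback (most recent call last):
  File "<stdin>", line 4, in <module>
  File "h.py", line 12, in world
    if "eye" in c: return P@np.array(c["rotation"]).T+np.array(c["eye"])
                          ~^~~~~~~~~~~~~~~~~~~~~~~~~~
ValueError: matmul: Input operand 1 has a mismatch in its core dimension 0, with gufunc signature (n?,k),(k,m?)->(n?,m?) (size 4 is different from 3)
```

View pics/top0.png

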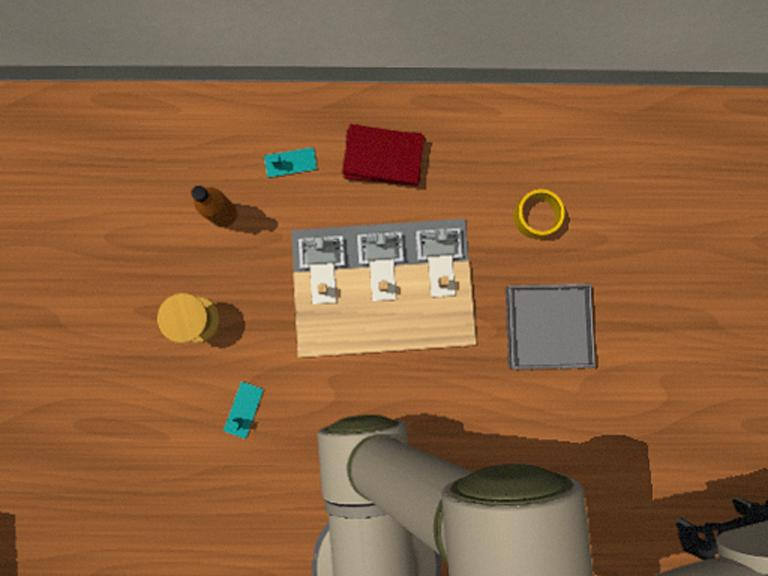

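The top picture shows the rack at about (384,290) with three cards whose posts are at about (322,290), (383,286) and (444,282). The tray is on the right at (551,327), the foil roll on the left at (182,318), and there are turquoise look-alikes at (290,162) and (243,410). The camera rotation comes as a quaternion, so I'll fix the helper.

```bash
sed -i 's/if "eye" in c: return .*/if "eye" in c:\n        q=c["rotation"]; return P@R.from_quat([q[1],q[2],q[3],q[0]]).as_matrix().T+np.array(c["eye"])/' h.py
python3 - <<'E'
from h import *
for n in("top","scene"):
    c=capture(n); save(c,n+"0.png"); P=world(c); px=c["pixels"]; np.savez(n+"0.npz",P=P,px=px); print(n,c["eye"],c["fx"],c["k1"],np.round(c["rotation"],3))
    if n=="top":
        for nm,u,v in [("bench",700,250),("deck",400,335),("foil",182,318),("tray",551,327),("postb",383,286)]:
            print(nm,np.round(P[int(v/1.5),int(u/1.5)],1))
        # rack deck region: z 10..17
        x,y,z=P[...,0],P[...,1],P[...,2]
        m=(z>9)&(z<18)&(abs(y)<250)&(x>200)
        m=cv2.morphologyEx(m.astype('uint8'),cv2.MORPH_OPEN,np.ones((3,3)))
        k,l,st,ce=cv2.connectedComponentsWithStats(m)
        for i in range(1,k):
            if st[i,4]>500:
                q=P[l==i][:,:2].astype('float32'); print("deck comp",st[i],cv2.minAreaRect(q))
        # posts: z 52..66 near rack ; fins z 70..85 
        for lo,hi in((52,66),(68,88)):
            m=((z>lo)&(z<hi)&(abs(y)<250)&(x>300)&(x<700)).astype('uint8')
            k,l,st,ce=cv2.connectedComponentsWithStats(m)
            for i in range(1,k):
                if st[i,4]>8: print(lo,st[i],np.round(P[l==i].mean(0),1),np.round(np.ptp(P[l==i],axis=0),1))
        # tray walls
        m=((z>22)&(z<36)&(y<-150)&(x>200)&(x<600)).astype('uint8')
        q=P[m>0][:,:2].astype('float32'); print("tray",len(q),cv2.minAreaRect(q))
E
```

```text
top [ 429.81966014   13.0022237  1125.41205285] 382.54313309481194 -0.020980179091543337 [-0.028  0.707 -0.705  0.038]
bench [ 606.8 -650.4   -1.1]
deck [434.6 -44.6  13.3]
foil [462.8 351.4  87.2]
tray [ 449.6 -340.8    9.7]
postb [526.2 -11.5  60. ]
deck comp [ 195  174  122   65 5347] ((484.76007080078125, -14.3466796875), (165.0758056640625, 345.5096435546875), 4.136612415313721)
52 [210 162   6   5   9] [596.3 105.5  62.5] [13.  13.9 10.3]
52 [293 185   6   6  35] [ 533.7 -124.8   60.8] [14.7 14.8  9.8]
52 [253 188   6   6  32] [524.6 -12.   60.2] [14.2 14.1  9.6]
52 [211 190   6   6  35] [518.8 104.4  60.7] [14.5 14.3  6.9]
68 [291 153   7   8  51] [ 619.8 -120.1   72.4] [20.2 17.2 11.4]
68 [250 156   7   8  44] [610.9  -4.3  72.7] [19.9 16.8 12.5]
68 [209 158   6   8  45] [603.6 109.6  72.4] [20.9 14.8 10.2]
tray 461 ((486.1646728515625, -285.0821533203125), (228.3936004638672, 261.251953125), 1.3136179447174072)
scene [1164.29013754 -218.0187217   841.68737644] 383.0867930007482 -0.0315321665274559 [-0.283  0.771  0.533 -0.201]
```

View pics/scene0.png

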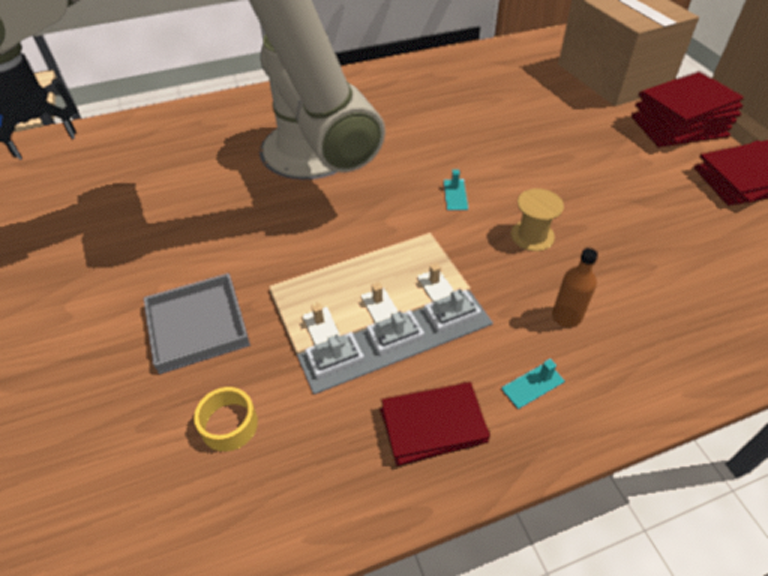

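Scene picture: it confirms the layout, with the rack at about (380,310), the clips on its far-from-robot side and the tray at (195,322). From depth, the rack yaw is about 4.1° and its origin is about (552,-9.5). I'll move over the rack, turning the jaws to the rack's y, and refine with the wrist camera.

>>> play_rows(
  deltas=[
    [0.525,0.75,0.05,0,0,-0.145,1],
    [0.525,0.75,0.05,0,0,-0.145,1],
    [0.525,0.75,0.05,0,0,-0.145,1],
    [0.525,0.75,0.05,0,0,-0.145,1],
    [0.525,0.75,0.05,0,0,-0.145,1],
    [0.525,0.75,0.05,0,0,-0.145,1],
    [0.525,0.75,0.05,0,0,-0.145,1],
    [0.525,0.75,0.05,0,0,-0.145,1],
  ],
  squeeze=40,
)

```text
time_s: 0.82
eef_pos: [331.6, -257.3, 247.4]
ee_rot: [-0.0, 0.995, 0.096, 0.0]
force: [0.4, -1.1, 0.2]
grip_width: 1.0
```

>>> play_rows(
  deltas=[
    [0.525,0.75,0.05,0,0,-0.145,1],
    [0.525,0.75,0.05,0,0,-0.145,1],
    [0.525,0.75,0.05,0,0,-0.145,1],
    [0.525,0.75,0.05,0,0,-0.145,1],
    [0.525,0.75,0.05,0,0,-0.145,1],
    [0.525,0.75,0.05,0,0,-0.145,1],
    [0.525,0.75,0.05,0,0,-0.145,1],
    [0.525,0.75,0.05,0,0,-0.145,1],
  ],
)

```text
time_s: 1.48
eef_pos: [499.7, -17.2, 263.3]
ee_rot: [-0.0, 0.999, 0.036, -0.0]
force: [0.8, -1.3, -0.1]
grip_width: 1.003
```

>>> play_rows(
  deltas=[
    [0,0,0,0,0,0,1],
    [0,0,0,0,0,0,1],
    [0,0,0,0,0,0,1],
  ],
)

```text
time_s: 1.73
eef_pos: [498.7, -19.2, 263.0]
ee_rot: [-0.0, 0.999, 0.037, -0.0]
force: [-0.4, -0.1, 0.5]
grip_width: 1.0
```

Run:
```python
from h import *
s=sensors.sense(); print({k:np.round(s[k],3) for k in("eef_pos","ee_rot","force","time_s")})
c=capture("wrist"); save(c,"w1.png"); P=world(c,s); np.savez("w1.npz",P=P,px=c["pixels"]); print(np.round(c["tool_from_camera"],2))
x,y,z=P[...,0],P[...,1],P[...,2]
for lo,hi in((55,66),(70,88)):
    m=((z>lo)&(z<hi)&(abs(y)<250)&(x>300)&(x<700)).astype('uint8')
    k,l,st,ce=cv2.connectedComponentsWithStats(m)
    for i in range(1,k):
        if st[i,4]>40: q=P[l==i]; print(lo,st[i],np.round(np.median(q,0),1),cv2.minAreaRect(q[:,:2].astype('float32')))
d=np.load("top0.npz"); P=d["P"];x,y,z=P[...,0],P[...,1],P[...,2]
m=((z>22)&(z<36)&(y<-240)&(y>-440)&(x>340)&(x<555)).astype('uint8')
q=P[m>0][:,:2].astype('float32'); print("tray",len(q),cv2.minAreaRect(q))
m=((z>2)&(z<12)&(y<-240)&(y>-440)&(x>340)&(x<555)).astype('uint8');m=cv2.morphologyEx(m,cv2.MORPH_OPEN,np.ones((3,3)))
q=P[m>0][:,:2].astype('float32'); print("trayfloor",len(q),cv2.minAreaRect(q))
```

```text
{'eef_pos': array([498.74 , -19.243, 262.985]), 'ee_rot': array([-0.   ,  0.999,  0.037, -0.   ]), 'force': array([-0.38 , -0.149,  0.522]), 'time_s': np.float64(1.733)}
[[   0.     -0.95   -0.31   79.55]
 [   1.      0.     -0.      0.68]
 [   0.     -0.31    0.95 -143.05]
 [   0.      0.      0.      1.  ]]
55 [146  53  14  22  68] [602.3 101.4  60.6] ((601.6747436523438, 103.66140747070312), (11.025186538696289, 24.529172897338867), 64.0557632446289)
55 [348  53  14  22  63] [ 617.7 -112.1   62. ] ((617.8674926757812, -114.20614624023438), (24.44213104248047, 10.702811241149902), 32.718177795410156)
55 [150 133  16  14 204] [521.  102.9  61.3] ((520.9168701171875, 103.90145111083984), (15.79881477355957, 16.233264923095703), 4.633814334869385)
55 [247 135  14  14 186] [527.3 -11.6  61.1] ((527.0200805664062, -11.304609298706055), (15.976237297058105, 15.621725082397461), 4.270114421844482)
55 [341 134  16  14 200] [ 536.6 -124.4   62.1] ((536.3468627929688, -125.25081634521484), (14.887543678283691, 16.47254180908203), 4.3529887199401855)
70 [135  52  21  22 390] [603.9 110.1  72.8] ((603.9346923828125, 109.17292785644531), (20.69540786743164, 17.256410598754883), 3.9957993030548096)
70 [245  52  16  22 342] [612.6  -4.6  72.5] ((612.5143432617188, -4.515542984008789), (20.679744720458984, 16.28054428100586), 4.328716278076172)
70 [352  52  20  22 390] [ 620.9 -120.7   72.5] ((620.7574462890625, -119.81733703613281), (20.704608917236328, 17.359207153320312), 4.5269951820373535)
tray 455 ((451.94921875, -335.54681396484375), (157.66690063476562, 161.91790771484375), 1.3136179447174072)
trayfloor 2090 ((452.1600341796875, -339.3899230957031), (147.83680725097656, 146.6731414794922), 1.2666395902633667)
```

View pics/w1.png

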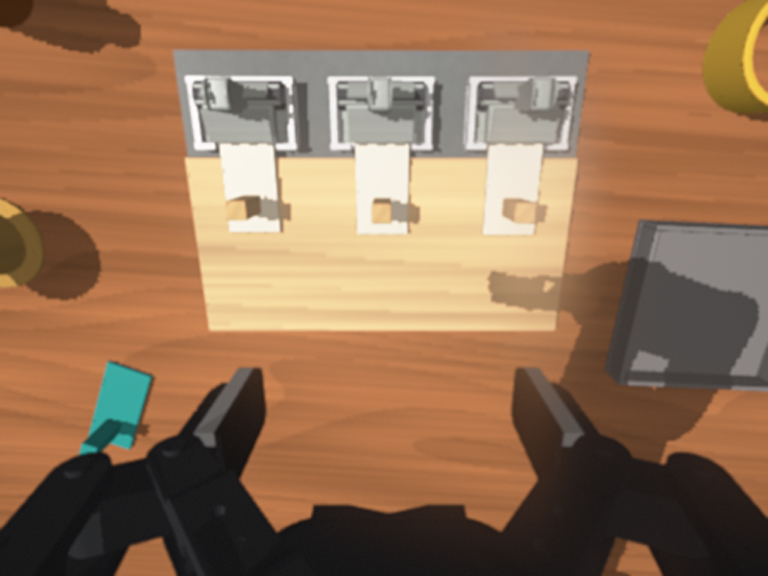

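Wrist picture: clips at about (245,110), (382,110) and (520,110); posts at (240,208), (382,210) and (520,210). The posts in world are about a (520.6,103.5), b (527,-11.4) and c (536,-125.2), with the yaw at about 4.3°. I'll go down over post b.

>>> play_rows(
  deltas=[
    [0.1,0.028,-0.84,0,0,0,1],
    [0.1,0.028,-0.84,0,0,0,1],
    [0.1,0.028,-0.84,0,0,0,1],
    [0.1,0.028,-0.84,0,0,0,1],
    [0.1,0.028,-0.84,0,0,0,1],
    [0.1,0.028,-0.84,0,0,0,1],
    [0.1,0.028,-0.84,0,0,0,1],
    [0,0,0,0,0,0,1],
  ],
)

```text
time_s: 2.45
eef_pos: [523.7, -11.6, 22.9]
ee_rot: [-0.001, 0.999, 0.035, -0.005]
force: [-0.9, -0.0, -1.4]
grip_width: 1.0
```

>>> play_rows(
  deltas=[
    [0,0,0,0,0,0,1],
    [0,0,0,0,0,0,1],
  ],
)

```text
time_s: 2.62
eef_pos: [527.8, -12.1, 30.1]
ee_rot: [0.0, 0.999, 0.036, 0.001]
force: [0.8, 0.1, 0.7]
grip_width: 1.004
```

>>> play_rows(
  deltas=[
    [0,0,0,0,0,0,0],
    [0,0,0,0,0,0,-0.4],
    [0,0,0,0,0,0,-0.7],
    [0,0,0,0,0,0,-1],
    [0,0,0,0,0,0,-1],
    [0,0,0,0,0,0,-1],
    [0,0,0,0,0,0,-1],
    [0,0,0,0,0,0,-1],
  ],
)

```text
time_s: 3.28
eef_pos: [527.2, -11.2, 28.3]
ee_rot: [0.0, 0.999, 0.036, 0.0]
force: [-0.5, 0.6, 2.4]
grip_width: 0.183
```

>>> play_rows(
  deltas=[
    [0,0,0,0,0,0,-1],
    [0,0,0,0,0,0,-1],
    [0,0,0,0,0,0,-1],
    [0,0,0,0,0,0,-1],
  ],
)

```text
time_s: 3.62
eef_pos: [527.2, -11.2, 28.2]
ee_rot: [0.0, 0.999, 0.036, 0.0]
force: [-1.2, 0.2, 4.5]
grip_width: 0.179
```

>>> play_rows(
  deltas=[
    [-0.0125,-0.0009,0.003,0,0,0,-1],
    [-0.0125,-0.0009,0.003,0,0,0,-1],
    [0,0,0,0,0,0,-1],
    [0,0,0,0,0,0,-1],
  ],
)

```text
time_s: 3.95
eef_pos: [526.2, -11.3, 28.3]
ee_rot: [0.0, 0.999, 0.036, 0.0]
force: [1.3, -0.8, 2.0]
grip_width: 0.18
```

>>> play_rows(
  deltas=[
    [-0.0125,-0.0009,0,0,0,0,-1],
    [-0.0125,-0.0009,0,0,0,0,-1],
    [0,0,0,0,0,0,-1],
    [0,0,0,0,0,0,-1],
  ],
)

```text
time_s: 4.28
eef_pos: [525.1, -11.4, 28.4]
ee_rot: [0.0, 0.999, 0.036, 0.0]
force: [3.4, -1.1, 1.7]
grip_width: 0.179
```

>>> play_rows(
  deltas=[
    [-0.0125,-0.0009,0,0,0,0,-1],
    [-0.0125,-0.0009,0,0,0,0,-1],
    [0,0,0,0,0,0,-1],
    [0,0,0,0,0,0,-1],
  ],
)

```text
time_s: 4.62
eef_pos: [524.3, -11.5, 28.4]
ee_rot: [0.0, 0.999, 0.036, 0.0]
force: [4.6, 0.4, -0.8]
grip_width: 0.178
```

>>> play_rows(
  deltas=[
    [-0.0125,-0.0009,0,0,0,0,-1],
    [0,0,0,0,0,0,-1],
    [0,0,0,0,0,0,-1],
  ],
)

```text
time_s: 4.87
eef_pos: [523.7, -11.5, 28.4]
ee_rot: [0.0, 0.999, 0.036, 0.0]
force: [4.7, 0.9, -0.7]
grip_width: 0.18
```

>>> play_rows(
  deltas=[
    [-0.0125,-0.0009,0,0,0,0,-1],
    [-0.0125,-0.0009,0,0,0,0,-1],
    [0,0,0,0,0,0,-1],
    [0,0,0,0,0,0,-1],
  ],
)

```text
time_s: 5.2
eef_pos: [522.6, -11.5, 28.4]
ee_rot: [0.0, 0.999, 0.036, 0.0]
force: [5.0, 0.7, 0.0]
grip_width: 0.181
```

>>> play_rows(
  deltas=[
    [-0.0125,-0.0009,0,0,0,0,-1],
    [0,0,0,0,0,0,-1],
    [0,0,0,0,0,0,-1],
  ],
)

```text
time_s: 5.45
eef_pos: [522.1, -11.6, 28.4]
ee_rot: [-0.0, 0.999, 0.036, 0.0]
force: [5.2, 0.9, -1.1]
grip_width: 0.18
```

The force is flat at about 5 N while the tool keeps moving, so b's card is probably sliding. I'll draw a little further and check by camera that the card follows and the fingers aren't slipping.

>>> play_rows(
  deltas=[
    [-0.025,-0.0018,0,0,0,0,-1],
    [-0.025,-0.0018,0,0,0,0,-1],
    [-0.025,-0.0018,0,0,0,0,-1],
    [-0.025,-0.0018,0,0,0,0,-1],
    [0,0,0,0,0,0,-1],
    [0,0,0,0,0,0,-1],
  ],
)

```text
time_s: 5.95
eef_pos: [517.9, -11.9, 28.4]
ee_rot: [-0.0, 0.999, 0.036, -0.0]
force: [4.0, 0.2, 0.2]
grip_width: 0.183
```

Run:
```python
from h import *
a=np.load("scene0.npz"); c=capture("scene"); t=capture("top"); px=c["pixels"]
# crop around rack
f=lambda im: cv2.resize(im[150:265,175:335,::-1],None,fx=2.4*2,fy=2.4*2,interpolation=cv2.INTER_CUBIC)
cv2.imwrite("pics/s1.png",np.vstack([cv2.resize(f(i),None,fx=.54,fy=.54) for i in(a["px"],px)])[:600])
for n,A,B in(("scene",a["P"],world(c)),("top",np.load("top0.npz")["P"],world(t))):
  pass
B=world(c);px=px.astype(int)
for tag,P,p in(("before",a["P"],a["px"].astype(int)),("now",B,px)):
  m=(P[...,2]>15)&(P[...,2]<23)&(p.min(-1)>175)&(P[...,0]>450)&(P[...,0]<570)
  k,l,st,ce=cv2.connectedComponentsWithStats(m.astype('uint8'))
  for i in range(1,k):
    if st[i,4]>25: q=P[l==i]; print(tag,st[i,4],np.round(q.mean(0),1),np.round(q.min(0)[:2],1),np.round(q.max(0)[:2],1))
```

```text
before 166 [541.7 106.   19.6] [507.7  81.8] [564.2 131. ]
before 195 [546.6  -8.9  19.4] [508.2 -33.5] [569.8  14.1]
before 185 [ 549.6 -121.4   20.2] [ 508.5 -147.6] [569.9 -99.7]
now 169 [541.6 106.5  19.6] [507.3  82.5] [562.5 133.2]
now 205 [544.7 -10.9  19.4] [516.7 -34.1] [569.1  14.3]
now 147 [ 555.5 -124.7   20.2] [ 538.6 -147.4] [569.9 -98.9]
```

View pics/s1.png

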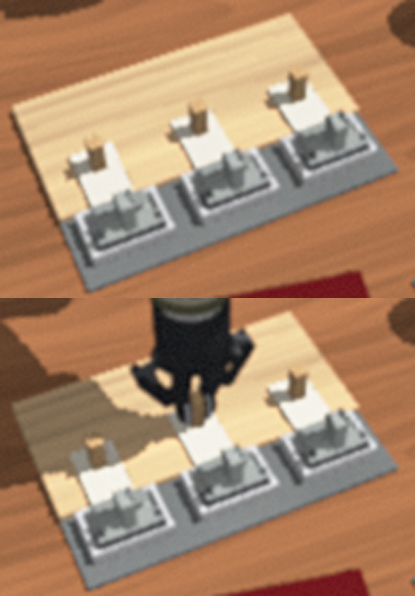

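The crop shows card b drawn farther from its clip's mouth, with the post now at (197,405) in the lower picture. Clip b has not moved, so b is the tired one. I'll draw it right out.

>>> play_rows(
  deltas=[
    [-0.05,-0.0037,0,0,0,0,-1],
    [-0.08,-0.006,0,0,0,0,-1],
    [-0.1,-0.0074,0,0,0,0,-1],
    [-0.1,-0.0074,0,0,0,0,-1],
    [-0.1,-0.0074,0,0,0,0,-1],
    [-0.1,-0.0074,0,0,0,0,-1],
    [-0.1,-0.0074,0,0,0,0,-1],
    [-0.1,-0.0074,0,0,0,0,-1],
  ],
)

```text
time_s: 6.72
eef_pos: [487.9, -13.9, 28.1]
ee_rot: [-0.0, 0.999, 0.036, -0.001]
force: [-0.3, 0.5, -0.2]
grip_width: 0.178
```

>>> play_rows(
  deltas=[
    [-0.1,-0.0074,0,0,0,0,-1],
    [-0.1,-0.0074,0,0,0,0,-1],
    [-0.1,-0.0074,0,0,0,0,-1],
    [-0.08,-0.006,0,0,0,0,-1],
    [-0.05,-0.0037,0,0,0,0,-1],
    [0,0,-0.006,0,0,0,-1],
    [0,0,-0.006,0,0,0,-1],
    [0,0,0,0,0,0,-1],
  ],
)

```text
time_s: 7.38
eef_pos: [471.7, -15.3, 28.0]
ee_rot: [0.0, 0.999, 0.036, -0.0]
force: [-1.6, 0.1, 2.8]
grip_width: 0.177
```

>>> play_rows(
  deltas=[
    [0,0,0,0,0,0,-0.5],
    [0,0,0,0,0,0,-0.3],
    [0,0,0,0,0,0,0],
    [0,0,0,0,0,0,0.3],
    [0,0,0.2,0,0,0,0.5],
    [0,0,0.5,0,0,0,0.5],
    [0,0,0.8,0,0,0,0.5],
    [0,0,0.8,0,0,0,0.5],
  ],
)

```text
time_s: 8.05
eef_pos: [471.1, -15.1, 121.2]
ee_rot: [-0.0, 0.999, 0.036, -0.001]
force: [-0.2, -0.3, 0.5]
grip_width: 0.748
```

>>> play_rows(
  deltas=[
    [0,0,0.9,0,0,0,0.5],
    [0,0,0.5,0,0,0,0.5],
    [0,0,0.1,0,0,0,0.5],
    [0,0,0,0,0,0,0.5],
    [0,0,0,0,0,0,0.5],
  ],
)

```text
time_s: 8.47
eef_pos: [471.2, -15.2, 179.1]
ee_rot: [-0.0, 0.999, 0.036, -0.001]
force: [0.0, 1.0, -0.2]
grip_width: 0.749
```

Run:
```python
from h import *
s=sensors.sense(); print(np.round(s["eef_pos"],1),s["grip_width"],np.round(s["force"],1))
c=capture("wrist"); save(c,"w2.png"); P=world(c,s)
x,y,z=P[...,0],P[...,1],P[...,2]
for lo,hi in((55,66),(70,88)):
    m=((z>lo)&(z<hi)&(abs(y)<250)&(x>400)&(x<700)).astype('uint8')
    k,l,st,ce=cv2.connectedComponentsWithStats(m)
    for i in range(1,k):
        if st[i,4]>100: q=P[l==i]; print(lo,st[i],np.round(np.median(q,0),1),cv2.minAreaRect(q[:,:2].astype('float32')))
```

```text
[471.2 -15.2 179.1] 0.7489940491297472 [ 0.   1.  -0.2]
55 [107   0  22  32 205] [600.3 101.9  61. ] ((601.372802734375, 103.48650360107422), (11.269574165344238, 23.940168380737305), 63.265201568603516)
55 [389   0  21  33 206] [ 615.6 -111.8   61.2] ((617.6273193359375, -113.76226806640625), (23.860652923583984, 11.450294494628906), 32.87843704223633)
55 [119 113  23  19 384] [521.1 102.3  61.3] ((520.761962890625, 103.31362915039062), (15.594100952148438, 16.791746139526367), 4.159114360809326)
55 [376 115  23  19 389] [ 536.1 -124.8   62.3] ((535.8486328125, -126.05668640136719), (15.51339340209961, 16.227399826049805), 4.468644142150879)
55 [251 175  17  18 299] [472.4 -15.7  60.7] ((471.6981506347656, -15.896173477172852), (16.346166610717773, 15.434222221374512), 3.872084379196167)
70 [ 90   0  32  27 718] [602.1 110.3  72.9] ((602.2828979492188, 109.35822296142578), (17.433046340942383, 17.97857666015625), 4.592080593109131)
70 [247   0  23  30 659] [610.   -5.   72.6] ((610.1270141601562, -4.877346992492676), (19.195898056030273, 16.62952423095703), 5.630176544189453)
70 [396   0  32  28 725] [ 619.1 -120.7   72.6] ((618.8175659179688, -119.71953582763672), (17.676525115966797, 18.313302993774414), 4.893106937408447)
```

View pics/w2.png

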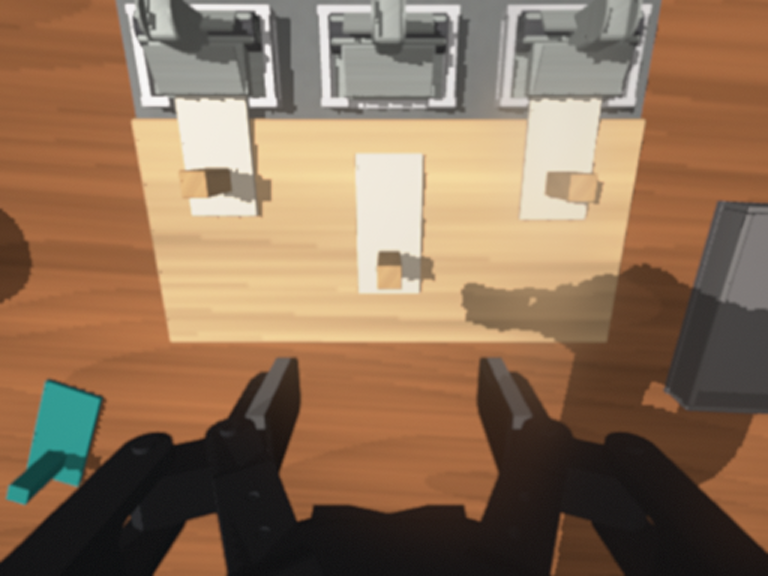

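The wrist picture shows card b lying free and flat on the deck, from (357,153) to (423,293). Clip b sits empty in its seat, its fin at (388,20). Next I'll grasp the fin of clip b.

>>> play_rows(
  deltas=[
    [0.6,0.044,0,0,0,0,0.5],
    [0.85,0.063,0,0,0,0,0.5],
    [0.85,0.063,0,0,0,0,0.5],
    [0.7,0.05,0,0,0,0,0.5],
    [0.4,0.03,0,0,0,0,0.5],
    [0.12,0.01,0,0,0,0,0.5],
    [0,0,0,0,0,0,0.5],
    [0,0,0,0,0,0,0.5],
  ],
)

```text
time_s: 9.18
eef_pos: [611.5, -4.9, 178.9]
ee_rot: [-0.0, 0.999, 0.036, -0.001]
force: [-0.6, -0.3, -0.4]
grip_width: 0.752
```

>>> play_rows(
  deltas=[
    [0,0,-0.5,0,0,0,0.5],
    [0,0,-0.8,0,0,0,0.5],
    [0,0,-0.8,0,0,0,0.5],
    [0,0,-0.6,0,0,0,0.5],
    [0,0,-0.5,0,0,0,0.5],
    [0,0,-0.2,0,0,0,0.5],
    [0,0,-0.1,0,0,0,0.5],
    [0,0,0,0,0,0,0.5],
  ],
)

```text
time_s: 9.85
eef_pos: [612.1, -5.0, 40.1]
ee_rot: [-0.0, 0.999, 0.036, -0.0]
force: [1.0, -1.0, 0.2]
grip_width: 0.749
```

>>> play_rows(
  deltas=[
    [0,0,0,0,0,0,0],
    [0,0,0,0,0,0,-0.3],
    [0,0,0,0,0,0,-0.5],
    [0,0,0,0,0,0,-0.7],
    [0,0,0,0,0,0,-1],
    [0,0,0,0,0,0,-1],
    [0,0,0,0,0,0,-1],
    [0,0,0,0,0,0,-1],
  ],
  squeeze=50,
)

```text
time_s: 10.52
eef_pos: [612.9, -4.9, 40.7]
ee_rot: [0.0, 0.999, 0.036, 0.001]
force: [0.3, -0.2, 6.0]
grip_width: 0.176
```

>>> play_rows(
  deltas=[
    [0,0,0,0,0,0,-1],
    [0,0,0.03,0,0,0,-1],
    [0,0,0.05,0,0,0,-1],
    [0,0,0.1,0,0,0,-1],
    [0,0,0.1,0,0,0,-1],
    [0,0,0.1,0,0,0,-1],
    [0,0,0.1,0,0,0,-1],
    [0,0,0.1,0,0,0,-1],
  ],
)

```text
time_s: 11.18
eef_pos: [612.3, -4.9, 63.5]
ee_rot: [-0.0, 0.999, 0.036, -0.0]
force: [-0.2, -1.3, -1.6]
grip_width: 0.178
```

>>> play_rows(
  deltas=[
    [0,0,0.2,0,0,0,-1],
    [0,0,0.4,0,0,0,-1],
    [0,0,0.6,0,0,0,-1],
    [0,0,0.6,0,0,0,-1],
    [0,0,0.5,0,0,0,-1],
    [0,0,0.3,0,0,0,-1],
    [0,0,0.1,0,0,0,-1],
    [0,0,0,0,0,0,-1],
  ],
)

```text
time_s: 11.85
eef_pos: [612.7, -4.9, 172.2]
ee_rot: [0.0, 0.999, 0.036, 0.001]
force: [-0.9, -0.0, -1.8]
grip_width: 0.175
```

Run:
```python
from h import *
s=sensors.sense(); print(np.round(s["eef_pos"],1),s["grip_width"],np.round(s["force"],1))
c=capture("scene"); save(c,"s2.png")
```

```text
[612.7  -4.9 172.2] 0.1748829956410262 [-0.9 -0.  -1.8]
```

View pics/s2.png

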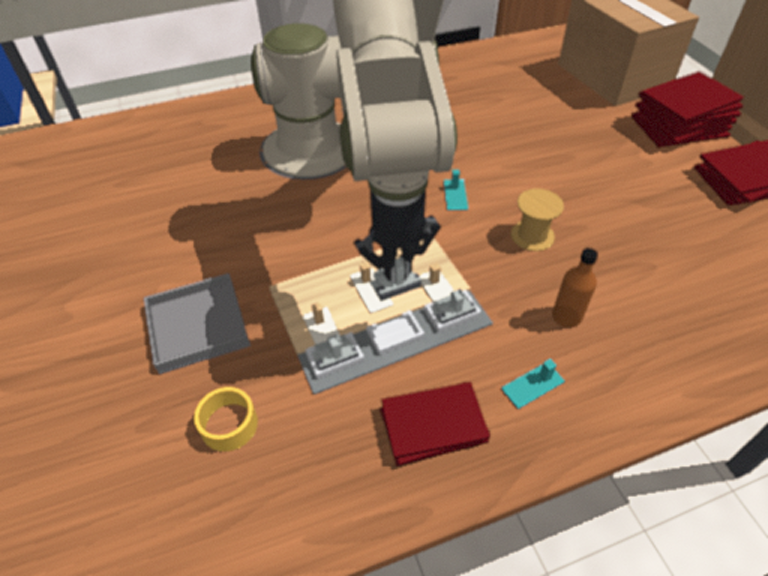

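Scene picture: the clip is held at (400,275) and seat b at (392,335) is empty. Clips a and c still hold their cards, and card b lies on the deck. Moving to the tray.

>>> play_rows(
  deltas=[
    [-0.108,-0.238,0,0,0,0,-1],
    [-0.252,-0.556,0,0,0,0,-1],
    [-0.36,-0.795,0,0,0,0,-1],
    [-0.36,-0.795,0,0,0,0,-1],
    [-0.36,-0.795,0,0,0,0,-1],
    [-0.36,-0.795,0,0,0,0,-1],
    [-0.36,-0.795,0,0,0,0,-1],
    [-0.36,-0.795,0,0,0,0,-1],
  ],
)

```text
time_s: 12.57
eef_pos: [509.8, -229.1, 170.0]
ee_rot: [-0.001, 0.999, 0.036, -0.001]
force: [0.8, 0.3, -1.2]
grip_width: 0.179
```

>>> play_rows(
  deltas=[
    [-0.36,-0.795,0,0,0,0,-1],
    [-0.36,-0.795,0,0,0,0,-1],
    [-0.324,-0.715,0,0,0,0,-1],
    [-0.162,-0.358,0,0,0,0,-1],
    [-0.047,-0.103,0,0,0,0,-1],
    [0,0,0,0,0,0,-1],
    [0,0,0,0,0,0,-1],
  ],
)

```text
time_s: 13.15
eef_pos: [461.4, -337.5, 170.5]
ee_rot: [-0.001, 0.999, 0.036, -0.0]
force: [-0.3, 0.0, -1.4]
grip_width: 0.177
```

Run:
```python
from h import *
s=sensors.sense(); print(np.round(s["eef_pos"],1),s["grip_width"],np.round(s["force"],1))
c=capture("wrist"); P=world(c,s); x,y,z=P[...,0],P[...,1],P[...,2]
m=(z>24)&(z<36)&(abs(y+338)<100)&(abs(x-452)<100)
q=P[m]; print(len(q),q.min(0),q.max(0),cv2.minAreaRect(q[:,:2].astype('float32')))
save(c,"w3.png")
```

```text
[ 461.4 -337.5  170.5] 0.17670604329468972 [-0.3  0.  -1.4]
2793 [ 369.7932632  -416.96245073   24.01399893] [ 533.66277546 -253.74940868   32.92829693] ((451.501220703125, -335.03692626953125), (160.82650756835938, 160.45460510253906), 1.375214695930481)
```

View pics/w3.png

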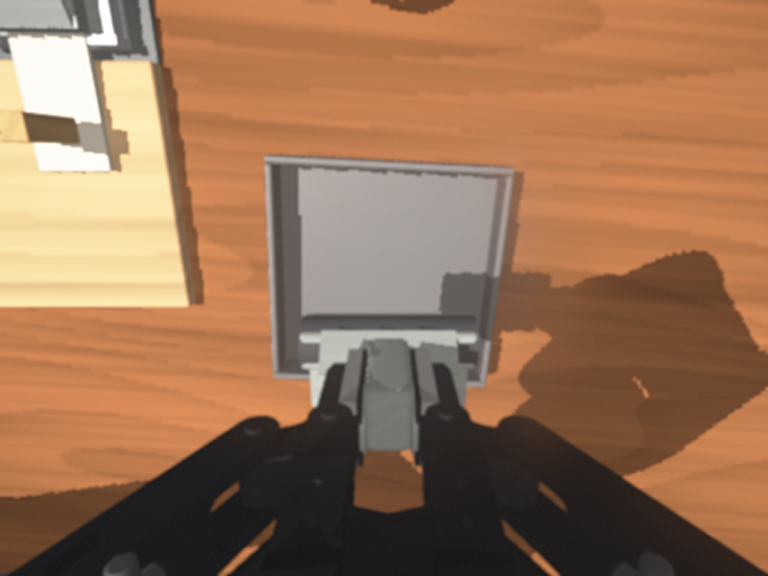

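Wrist picture: the clip is held level at (390,370) over the tray, whose rim runs from (268,158) to (512,380). The tray centre is (451.5,-335), so I'm well centred. Lowering.

>>> play_rows(
  deltas=[
    [0,0.02,-0.4,0,0,0,-1],
    [0,0.02,-0.7,0,0,0,-1],
    [0,0,-0.7,0,0,0,-1],
    [0,0,-0.6,0,0,0,-1],
    [0,0,-0.4,0,0,0,-1],
    [0,0,-0.25,0,0,0,-1],
    [0,0,-0.15,0,0,0,-1],
    [0,0,-0.05,0,0,0,-1],
  ],
)

```text
time_s: 13.87
eef_pos: [461.8, -335.9, 40.7]
ee_rot: [-0.0, 0.999, 0.037, -0.0]
force: [-0.1, -0.4, -1.7]
grip_width: 0.18
```

>>> play_rows(
  deltas=[
    [0,0,-0.03,0,0,0,-1],
    [0,0,-0.02,0,0,0,-1],
    [0,0,-0.02,0,0,0,-1],
    [0,0,0,0,0,0,-1],
  ],
)

```text
time_s: 14.2
eef_pos: [461.7, -336.7, 38.7]
ee_rot: [0.0, 0.999, 0.036, 0.0]
force: [-0.6, 0.4, -1.3]
grip_width: 0.18
```

>>> play_rows(
  deltas=[
    [0,0,-0.02,0,0,0,-1],
    [0,0,-0.02,0,0,0,-1],
    [0,0,-0.02,0,0,0,-1],
    [0,0,0,0,0,0,-1],
  ],
)

```text
time_s: 14.53
eef_pos: [461.5, -336.5, 35.8]
ee_rot: [0.0, 0.999, 0.036, 0.0]
force: [0.8, 0.2, -1.5]
grip_width: 0.18
```

>>> play_rows(
  deltas=[
    [0,0,-0.02,0,0,0,-1],
    [0,0,-0.02,0,0,0,-1],
    [0,0,0,0,0,0,-1],
  ],
)

```text
time_s: 14.78
eef_pos: [461.6, -336.5, 35.7]
ee_rot: [0.0, 0.999, 0.037, 0.0]
force: [-4.9, 4.3, 12.5]
grip_width: 0.177
```

Contact with the tray floor. I'll release and rise.

>>> play_rows(
  deltas=[
    [0,0,0.02,0,0,0,-0.6],
    [0,0,0,0,0,0,-0.3],
    [0,0,0,0,0,0,0],
    [0,0,0,0,0,0,0.2],
    [0,0,0,0,0,0,0.3],
    [0,0,0.3,0,0,0,0.3],
    [0,0,0.6,0,0,0,0.3],
    [0,0,0.9,0,0,0,0.3],
  ],
)

```text
time_s: 15.45
eef_pos: [460.5, -335.5, 106.3]
ee_rot: [-0.002, 0.999, 0.036, -0.002]
force: [-0.7, -0.7, 0.5]
grip_width: 0.65
```

>>> play_rows(
  deltas=[
    [0,0,0.9,0,0,0,0.3],
    [0,0,0.9,0,0,0,0.3],
    [-0.4,-0.4,0.6,0,0,0,0.3],
    [-0.6,-0.6,0.3,0,0,0,0.3],
    [-0.6,-0.6,0,0,0,0,0.3],
    [-0.3,-0.3,0,0,0,0,0.3],
    [0,0,0,0,0,0,0.3],
    [0,0,0,0,0,0,0.3],
  ],
)

```text
time_s: 16.12
eef_pos: [385.2, -412.7, 215.7]
ee_rot: [0.0, 0.999, 0.036, 0.0]
force: [0.5, 0.3, -0.8]
grip_width: 0.649
```

Run:
```python
from h import *
s=sensors.sense(); print(np.round(s["eef_pos"],1),s["grip_width"],np.round(s["force"],1))
c=capture("scene"); save(c,"s4.png")
for n,c in(("scene",c),("top",capture("top"))):
  P=world(c);A=np.load(n+"0.npz")["P"]
  for tag,P in(("before",A),("now",P)):
    m=(P[...,2]>52)&(P[...,2]<90)&(abs(P[...,1])<200)&(P[...,0]>430)&(P[...,0]<700)
    k,l,st,ce=cv2.connectedComponentsWithStats(m.astype('uint8'))
    for i in range(1,k):
      if st[i,4]>8: print(n,tag,st[i,4],np.round(np.median(P[l==i],0),1))
```

```text
[ 385.2 -412.7  215.7] 0.6486389865250393 [ 0.5  0.3 -0.8]
scene before 41 [523.6 101.5  60.8]
scene before 43 [530.2 -13.5  60.7]
scene before 91 [608.4 107.5  70.5]
scene before 47 [ 537.8 -127.6   61.6]
scene before 87 [616.8  -6.3  71.3]
scene before 87 [ 625.7 -120.8   71.1]
scene now 42 [474.2 -16.4  59.8]
scene now 41 [523.  101.7  60.6]
scene now 87 [608.1 107.9  70.4]
scene now 46 [ 537.5 -127.2   62.2]
scene now 85 [ 625.1 -120.9   70.8]
top before 59 [ 618.3 -120.1   71.8]
top before 53 [609.2  -5.5  71.3]
top before 55 [602.2 108.8  71.2]
top before 36 [ 533.6 -124.8   61.1]
top before 32 [523.7 -11.5  60.4]
top before 35 [520.  105.6  60.6]
top now 59 [ 618.6 -120.1   71.9]
top now 56 [601.9 108.8  70.9]
top now 36 [ 533.6 -124.7   61. ]
top now 36 [518.7 104.1  60.6]
top now 33 [470.4 -14.4  60.1]
```

View pics/s4.png

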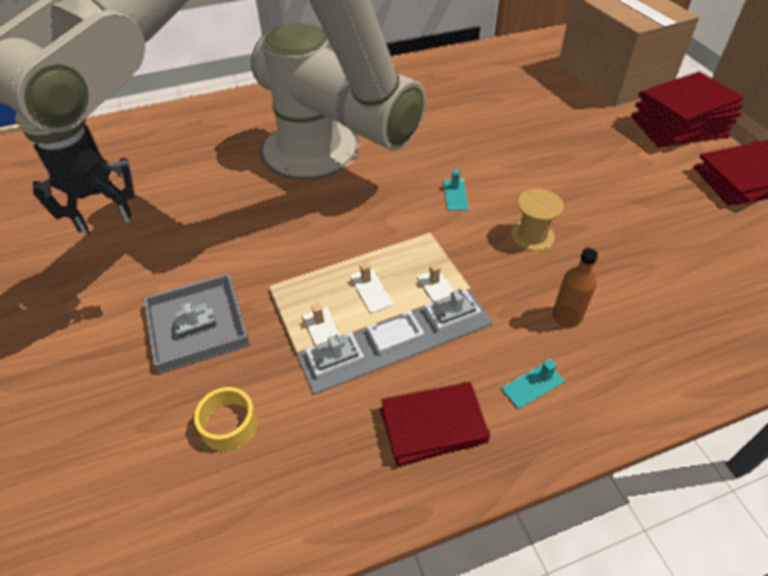

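Final picture: the clip sits upright in the tray at (193,320) and card b lies flat on the deck at (372,290). Clips a and c are seated with their cards, the bystanders are unmoved, and the arm is clear. Handing in.

```bash
python3 -c "
from rig import order; print(order.finish_job())"
```

```text
the job is handed in; nothing more can be done
None
```

The job is done and handed in at about 16 s: the middle clip (b) was the tired one, and it now stands empty in the reject tray.

- **Finding it:** I tested b first. Its pull levelled off at about 5 N while the card kept sliding, and a camera check showed the card moving relative to its clip. I didn't pull on a or c, because only one clip is tired.
- **Card:** I drew b's card 55 mm, and it lies flat on the rack's deck.
- **Last checks:** Clips a and c and their cards stand within about 2 mm of where they started, which is measurement noise. The bystanders and turquoise look-alikes look unmoved in the picture, and the arm is clear of everything. None of these checks failed or disagreed.
- **Forces:** The highest wrist reading between moves was about 14 N, when the clip touched the tray floor. I read forces only at the end of each move call, so brief peaks within a move would not show.

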